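# Load the tube incubator, shut its drawer and clamp it

### The arm

A 7-joint arm with a two-finger parallel gripper is mounted at the origin on the work surface. World frame = base frame: x ahead of the robot, y to its left, z up, the work surface at z = 0. Lengths are in m, angles in rad, forces in N, time in s.
With the tool pointing down it reaches from about 0.425 to 0.925 m from the base axis. Payload 6.8 kg.
Tool frame: the origin (TCP) lies on the centre line of the jaws, within the pads' length; the fingertips stand 17 mm ahead of it and the grasp point (between the pads) lies 2 mm behind it; z points along the fingers, x is the direction in which the jaws open and shut, and the axes are right-handed (so a half turn about z gives the same grasp; the last joint's range is limited). The gripper opens to 85 mm and grips with 20 to 120 N. Pads are 22 mm wide; open, the fingers measure 114 mm over their backs; the gripper's body (76 mm by 85 mm) begins 54 mm behind the grasp point. The pads swing forward as they close: fully open they stand 13 mm farther back than shut.
Start: joints at [1.233, 0.477, 0.022, 1.555, -0.011, 1.109, -0.083], TCP at [0.154, -0.657, 0.248] pointing down, gripper open.
Joint ranges: [-2.96, 2.96], [-0.34, 2.1], [-1.41, 1.46], [0.24, 2.44], [-1.37, 4.51], [0.17, 1.92], [-2.96, 2.96]. Speed limits (rad/s): [2.39, 2.39, 3.14, 3.14, 3.14, 3.14, 3.14].

### API

Orientations are given as a unit quaternion [w, x, y, z].
In Python, from station import status, read_camera, camera_model, bot gives the robot as it stands.
- The arm moves only by the tool arm_command, never from a script. Its argument "series" is a list of rows, each a list of 3 entries, a list of its own where there are three numbers: the finger opening in mm, from 0 to 85.4, then the shift along the tool's x, y, z in mm, then the turn about the tool's z in rad. In form: [[gripper, [dx, dy, dz], roll], ...]. A call has 1 to 8 rows; each row is the pose to reach, as a shift and turn from the pose commanded when the call began, along the tool's axes at that moment; what a row does not reach only later rows make up. A row lasts 1/8 s, in which the tool goes at most 62.5 mm and 10.7 degrees, less where a joint would pass 70% of its speed; a pose out of reach is approached as far as the arm can. A call with a gripper value outside its range is refused whole. The fingers move at their own pace and stop on an object; "squeeze" is the grip in N (left out, the last holds). Time passes only in rows, so rows that repeat a pose let the fingers close. It gives the time, the measured TCP pose, the force and the opening at its end, in the units of the state.
- status.get_obs(): the state, without advancing time (a new reading comes with each control period).
- read_camera(name): name is "scene" or "side" or "wrist"; returns the picture (480x640x3 uint8, blue, green, red); there is no depth.
- camera_model(name): a dict with "fov_y" (degrees; the focal length in pixels is half the picture's height over the tangent of half this angle, whatever the lens; pixels are square), "cx", "cy" (the principal point, pixels), "R" (3x3) and "t" (3): a world point X has camera coordinates R X + t. Camera axes: x right, y down, z forward; pixel columns grow to the right and rows downward; lengths in m; the calibration is good to about 2 mm. A picture is of the moment at which its call begins: read the wrist's pose just before it. camera_model takes no time and is no camera call; for the wrist camera it gives the pose at the moment of the call.
- bot.hand_in(): hands the job in, once; it reports no verdict.
The state is a dict: "t": time; "q": joint angles; "joint_vel": joint speeds; "joint_torque": joint torques, N m; "eef_pos": TCP position; "tool_rot": TCP orientation; "contact_force": force on the tool from outside, world axes, zero at the start; "torque": the same for the moment, N m; "gripper_width": opening from 0.0 (shut) to 1.0 (fully open).
Only numpy, scipy, OpenCV 4.12 (cv2) and the standard library are available. Lean on these libraries where they do the work, as an engineer would, in place of code of your own. Each camera call takes 0.05 s, during which the arm holds its last target.

### The job

Stand the tube carrier (the rack with the carrying bar) in the incubator's open drawer, then push the drawer smoothly, without slamming it, fully home until its catch seats. Then flip the clamp lever over its centre towards the drawer front so that it snaps down and clamps the drawer; leave the other things on the bench where they are.

Things in the scene. Friction and masses are not known exactly. Their poses are not given: they have to be found in the camera images.
- carrier_grip (a point): Centre of the carrying bar of the navy tube carrier (350 g or so, loose). The carrier is a block 140 (its x) x 66 (y) x 42 mm with two rows of white tube caps up to 54 mm; above it along x runs the upright bar, 120 long, 12 thick (y), from 78 to 100 mm above the underside. This point is 89 mm above the underside, over the centre; z is up. The bar is the place to grasp, from above, fingers closing along y. Only this rack has a bar.
- drawer_floor (a point): Centre of the drawer's inner floor, 42 mm above the bench, moving with the drawer. The drawer opens towards this frame's -x and is pushed shut towards +x; y lies across, z up. The inner space is 100 (x) x 170 (y) mm, so the carrier stands in it with its long side along y, either way round, with about 15 mm spare all round; side and rear walls are 22 mm high, 6 thick.
- drawer_bar (a point): Middle of the outer face of the drawer's steel pull bar, axes as drawer_floor; 104 mm to -x of drawer_floor, 95 mm above the bench. The bar is 130 long (y), 12 thick (x), 24 mm high; its outer face stands 42 mm before the flat grey panel (226 wide, top 150 mm above the bench), so fingers pointing down can push it to +x. The white housing behind is 240 wide, 228 deep, 165 mm high.
- drawer (a joint): Drawer opening in m: 0 fully home, up to 0.19. It slides with about 1 N friction. A spring catch resists with up to about 7 N from 20 mm open to 9 mm (let go there, the drawer springs back out); inside about 7 mm the catch draws it home to 0 and holds it.
- clamp (a joint): Clamp lever angle in rad: 0 open (handle leans 40 degrees back over the housing, held by its spring), 1.83 clamped (handle leans 65 degrees forward over the drawer front, its rubber foot before the panel). Dead centre is at 0.75, near upright; short of it the lever springs back to 0, past it it snaps to 1.83 by itself. The push needed at the tip is about 3 N at first, falling to zero at dead centre.
- clamp_tip (a point): Centre of the lever's cross-bar grip (black, 68 mm long across, 18 mm thick), 95 mm from the pivot; it turns with the lever. When open it is about 247 mm above the bench and 61 mm to +x of the pivot, free all round; push it from behind, towards the drawer's -x.
- clamp_pivot (a point): Pivot of the clamp lever, fixed on the housing's top front edge, 174 mm above the bench, axes as drawer_floor; it is 98 mm to +y of the drawer's middle and 16 mm before the shut panel's face. The lever turns about y. The bracket is 34 mm wide (y), top 190 mm above the bench. The open lever's foot sticks out 45 mm to -x of the pivot, 165 to 190 mm above the bench.
- tip_box: Bystander: closed pipette-tip box, 122 x 82 x 69 mm, navy base and paler lid, no handle. Origin at the centre of its underside; leave it alone.
- low_rack: Bystander: low navy rack, 140 x 60 x 32 mm, no carrying bar. Origin at the centre of its underside; leave it alone.
- well_plate: Bystander: black well plate, 127 x 85 x 15 mm. Origin at the centre of its underside; leave it alone.
- spray_bottle: Bystander: spray bottle, 84 mm across, 215 mm tall. Origin at the centre of its underside; leave it alone.
- amber_jar: Bystander: amber jar, 60 mm across, 85 mm tall. Origin at the centre of its underside; leave it alone.
- white_jar: Bystander: white jar, 60 mm across, 75 mm tall. Origin at the centre of its underside; leave it alone.

How it is judged:
On the way, in this order (a step that is already met when the one before it is completed fails the run):
1. the carrier stands on the drawer floor, let go (x of carrier_grip in the frame of drawer_floor between -0.022 and 0.022 m and y of carrier_grip in the frame of drawer_floor between -0.025 and 0.025 m and z of carrier_grip in the frame of drawer_floor below 0.093 m and angle between carrier_grip's own z axis and vertical below 0.08 rad and contact force between the fingers and carrier below 0.2 N and linear speed of carrier below 0.05 m/s), for 0.2 s.
2. the drawer is fully home on its catch (value of joint drawer below 0.003 m), for 0.2 s.
3. the clamp lever has snapped over (value of joint clamp above 1.7 rad), for 0.2 s.
At the end, for the whole second after the job is handed in: The carrier stands upright at rest on the drawer's floor between its walls, the drawer is within 3 mm of fully home, and the clamp lever is over at 1.7 rad or more (x of carrier_grip in the frame of drawer_floor between -0.022 and 0.022 m and y of carrier_grip in the frame of drawer_floor between -0.025 and 0.025 m and z of carrier_grip in the frame of drawer_floor below 0.093 m and angle between carrier_grip's own z axis and vertical below 0.08 rad and value of joint drawer below 0.003 m and value of joint clamp above 1.7 rad and linear speed of carrier below 0.03 m/s); the robot touches nothing.
It fails at once if the drawer is slammed (shut faster than 0.4 m/s) (velocity of joint drawer below -0.4 m/s).
It fails at once if the carrier is tipped over (more than 45 degrees) (angle between carrier_grip's own z axis and vertical above 0.785 rad).
It fails at once if another thing on the bench is moved by more than 40 mm (distance of any of tip_box, low_rack, well_plate, spray_bottle, amber_jar, white_jar from where it was at the start of the episode above 0.04 m).
It also fails if it takes over 69 s, if anything falls off the work surface, if the arm or the gripper's body presses on something with over 40 N, if the wrist force passes 120 N, or if a joint passes its speed limit or range.

## Working session

There is one attempt and no reset: what is moved stays moved. The work goes in short steps, Python scripts to look and compute and a tool call to move; the robot and the scene stay as the last step left them, time stands still between calls to the robot, and variables do not carry over. Pictures are saved under pics/ and viewed, and the job is handed in when it is done.

Besides the shell and the picture viewer there is one more tool, called after "Request:" as name([rows], argument=value, ...), one row to a line, values as JSON. arm_command: Moves the arm, as the interface text tells. Its arguments: {"type":"object","properties":{"series":{"type":"array"},"squeeze":{"type":"number"}},"required":["series"]}

```bash
ls; mkdir -p pics
cat > h.py <<'E'
import numpy as np, cv2
from station import status, read_camera, camera_model, bot
def snap(n,f):
    m=camera_model(n); im=read_camera(n); cv2.imwrite('pics/'+f+'.png',im); return m,im
def K(m):
    f=240/np.tan(np.radians(m['fov_y'])/2); return f
def ray(m,u,v):
    f=K(m);R=np.array(m['R']);t=np.array(m['t'])
    d=R.T@np.array([(u-m['cx'])/f,(v-m['cy'])/f,1]); return -R.T@t,d
def atz(m,u,v,z):
    o,d=ray(m,u,v); return o+d*(z-o[2])/d[2]
def proj(m,X):
    c=np.array(m['R'])@np.array(X)+np.array(m['t']); f=K(m); return f*c[0]/c[2]+m['cx'],f*c[1]/c[2]+m['cy']
E
python3 - <<'E'
from h import *
import json
print(status.get_obs())
for n in ('scene','side','wrist'):
    m,im=snap(n,n+'0'); print(n,m)
    json.dump({k:np.array(v).tolist() if not isinstance(v,(str,dict)) else v for k,v in m.items()},open(n+'0.json','w'))
E
```

```text
pics
{'t': 0.0, 'q': array([ 1.23289723,  0.47780478,  0.02236144,  1.55643903, -0.01152331,
        1.10929983, -0.08310597]), 'joint_vel': array([ 1.72172724e-04, -1.83367058e-03, -8.05358081e-04,  1.30665678e-03,
        1.14002436e-03, -9.83092091e-04,  3.67887925e-05]), 'joint_torque': array([ 2.70537821e-04, -5.96452045e+01,  1.60841949e+00, -2.81199610e+01,
        1.25552362e-02,  9.17872967e-03, -1.61556965e-06]), 'eef_pos': array([ 0.15360778, -0.65671914,  0.24732821]), 'tool_rot': array([-5.16082110e-04,  7.83507284e-01, -6.21381933e-01, -7.51133543e-04]), 'contact_force': array([-0.39963418, -0.16717699, -1.00992815]), 'torque': array([ 0.06318217,  0.00308009, -0.03001687]), 'gripper_width': 0.9985437143101921}
scene {'fov_y': 44.63871777775411, 'cx': 323.54520758373377, 'cy': 238.60852885427965, 'R': array([[ 0.23257206,  0.97257067,  0.00406465],
       [ 0.82600758, -0.19531449, -0.52873786],
       [-0.51344106,  0.12632708, -0.84877544]]), 't': array([-0.02471599, -0.40838302,  2.07746557])}
side {'fov_y': 45.871738556205784, 'cx': 329.77105854387435, 'cy': 240.82312169176748, 'R': array([[-0.96085506, -0.27701106, -0.00473513],
       [-0.20134489,  0.70993151, -0.6748759 ],
       [ 0.19030971, -0.64750453, -0.73791605]]), 't': array([0.49205878, 0.3092032 , 1.32110927])}
wrist {'fov_y': 71.41618052381558, 'cx': 315.8645112296115, 'cy': 237.36580569318417, 'R': array([[ 2.29198182e-01, -9.73379370e-01, -8.92141170e-04],
       [-9.38415332e-01, -2.21208585e-01,  2.65411806e-01],
       [-2.58543726e-01, -5.99947046e-02, -9.64134730e-01]]), 't': array([-0.6749114 , -0.03606104,  0.37822314])}
```

View pics/scene0.png

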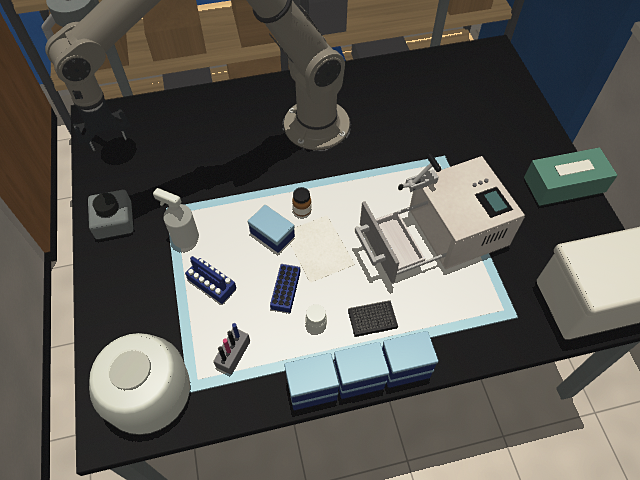

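View pics/side0.png

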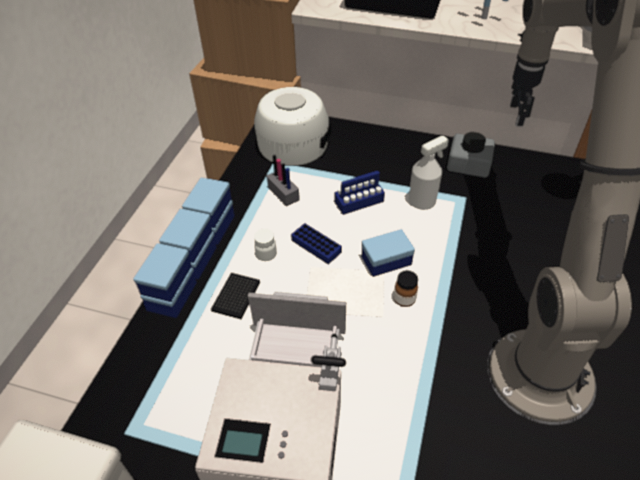

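View pics/wrist0.png

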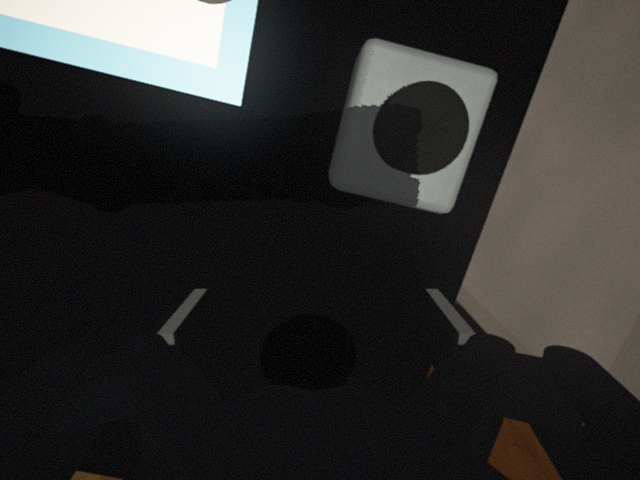

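The scene view shows the carrier with its bar near (210,278), the open drawer near (395,245), and the lever at (420,175). I'll zoom in on each.

Run:
```python
import cv2
a=cv2.imread('pics/scene0.png');b=cv2.imread('pics/side0.png')
cv2.imwrite('pics/c1.png',cv2.resize(a[140:300,340:540],None,fx=4,fy=3.75,interpolation=2)) if 0 else cv2.imwrite('pics/c1.png',cv2.resize(a[150:300,340:530],None,fx=4,fy=4,interpolation=2))
cv2.imwrite('pics/c2.png',cv2.resize(a[240:320,170:260],None,fx=6,fy=6,interpolation=2))
cv2.imwrite('pics/c3.png',cv2.resize(b[160:225,320:400],None,fx=8,fy=8,interpolation=2))
cv2.imwrite('pics/c4.png',cv2.resize(b[280:420,200:360],None,fx=4,fy=4,interpolation=2))
```

```text
(no output)
```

View pics/c1.png

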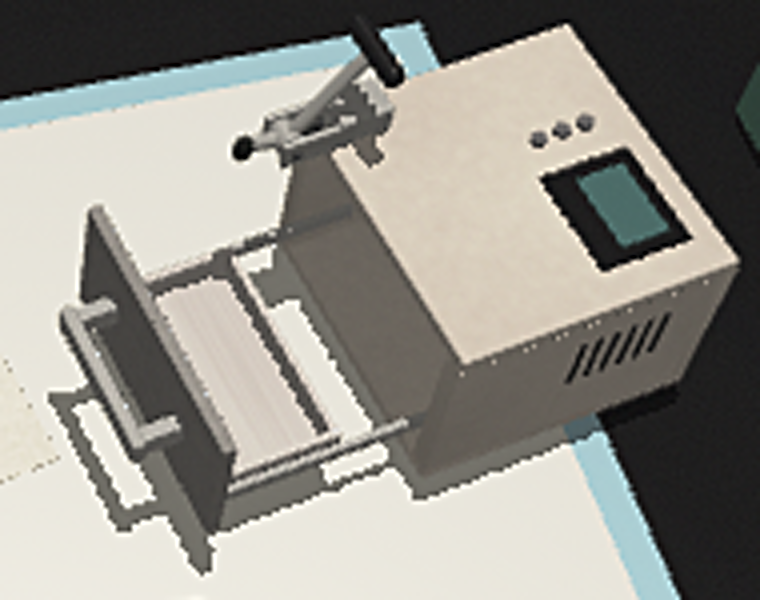

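View pics/c2.png

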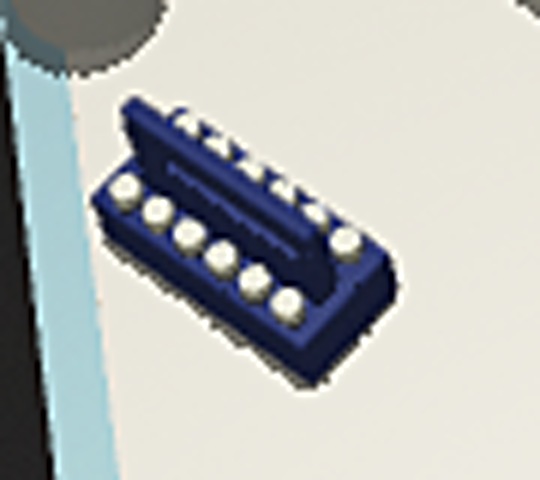

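View pics/c3.png

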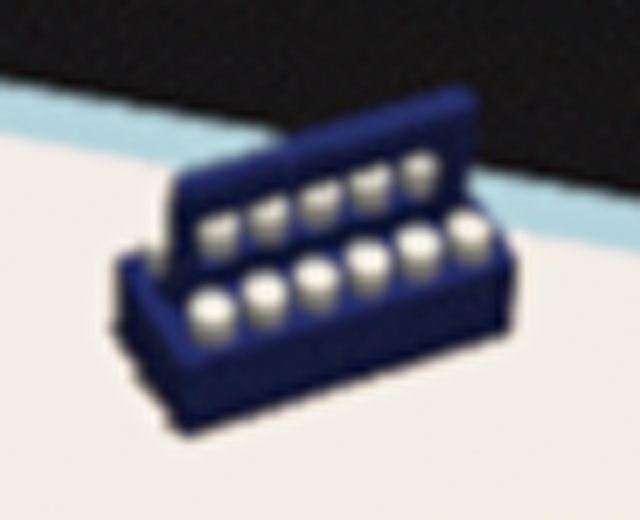

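View pics/c4.png

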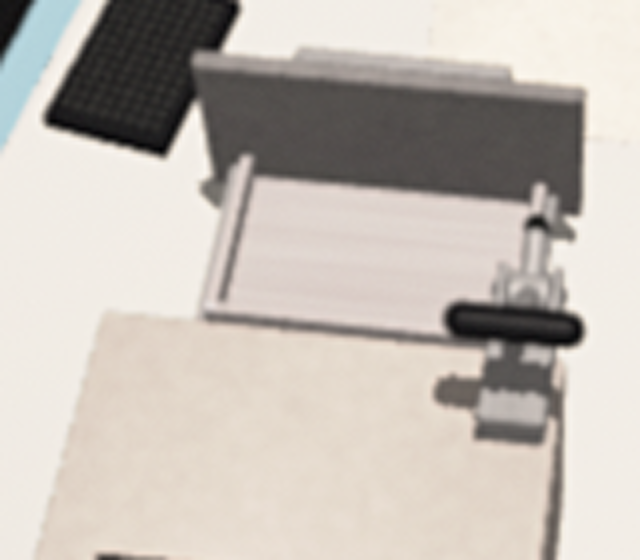

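Run:
```python
from h import *
S=camera_model('scene');D=camera_model('side')
for n,m,o,s,pts in [('hous S',S,(340,150),4,[(462,365,.165),(738,262,.165),(568,25,.165)]),
 ('panel S',S,(340,150),4,[(97,207,.15),(233,455,.15)]),
 ('hous D',D,(200,280),4,[(107,315,.165)]),('panel D',D,(200,280),4,[(195,60,.15),(583,95,.15)]),
 ('tip S',S,(340,150),4,[(380,50,.247)]),('tip D',D,(200,280),4,[(514,322,.247)]),
 ('carrier bar S',S,(170,240),6,[(135,100,.1),(330,240,.1)]),('carrier bot S',S,(170,240),6,[(312,385,0),(398,290,0.035),(100,232,0)]),
 ('bar D',D,(320,160),8,[(178,175,.1),(475,93,.1)]),('bot D',D,(320,160),8,[(188,432,0),(513,332,0)]),
]:
  P=[atz(m,o[0]+u/s,o[1]+v/s,z) for u,v,z in pts]
  print(n,[p.round(4) for p in P])
  for i in range(len(P)-1):
    d=P[i+1]-P[i]; print('   len',np.hypot(d[0],d[1]).round(4),'ang',np.degrees(np.arctan2(d[1],d[0])).round(1),'mid',((P[i]+P[i+1])/2).round(4))
```

```text
hous S [array([0.6663, 0.2427, 0.165 ]), array([0.63  , 0.4653, 0.165 ]), array([0.3963, 0.4282, 0.165 ])]
   len 0.2255 ang 99.3 mid [0.6482 0.354  0.165 ]
   len 0.2366 ang -171.0 mid [0.5132 0.4468 0.165 ]
panel S [array([0.468 , 0.0356, 0.15  ]), array([0.6906, 0.0704, 0.15  ])]
   len 0.2253 ang 8.9 mid [0.5793 0.053  0.15  ]
hous D [array([0.6594, 0.2491, 0.165 ])]
panel D [array([0.682 , 0.0743, 0.15  ]), array([0.4632, 0.0376, 0.15  ])]
   len 0.2219 ang -170.5 mid [0.5726 0.0559 0.15  ]
tip S [array([0.4473, 0.2446, 0.247 ])]
tip D [array([0.4436, 0.2421, 0.247 ])]
carrier bar S [array([ 0.5071, -0.4815,  0.1   ]), array([ 0.6032, -0.4021,  0.1   ])]
   len 0.1247 ang 39.5 mid [ 0.5551 -0.4418  0.1   ]
carrier bot S [array([ 0.6244, -0.428 ,  0.    ]), array([ 0.6016, -0.378 ,  0.035 ]), array([ 0.5167, -0.5186,  0.    ])]
   len 0.055 ang 114.5 mid [ 0.613  -0.403   0.0175]
   len 0.1643 ang -121.1 mid [ 0.5591 -0.4483  0.0175]
bar D [array([ 0.5927, -0.4104,  0.1   ]), array([ 0.5002, -0.4831,  0.1   ])]
   len 0.1176 ang -141.8 mid [ 0.5465 -0.4467  0.1   ]
bot D [array([ 0.5802, -0.3829,  0.    ]), array([ 0.476, -0.468,  0.   ])]
   len 0.1345 ang -140.7 mid [ 0.5281 -0.4254  0.    ]
```

```bash
cat >> h.py <<'E'
def fr(x,y,yaw):
    c,s=np.cos(yaw),np.sin(yaw); return lambda p: np.array([x+c*p[0]-s*p[1],y+s*p[0]+c*p[1],p[2]])
def poly(im,m,T,pts,col,s,o,closed=True):
    q=np.array([[(np.array(proj(m,T(p)))-o+0.5)*s] for p in pts]).round().astype(int); cv2.polylines(im,[q],closed,col,1)
def rect(x0,x1,y0,y1,z): return [(x0,y0,z),(x1,y0,z),(x1,y1,z),(x0,y1,z)]
def overlay(m,im,o,wh,s,polys):
    c=cv2.resize(im[o[1]:o[1]+wh[1],o[0]:o[0]+wh[0]],None,fx=s,fy=s,interpolation=2)
    for T,p,col in polys: poly(c,m,T,p,col,s,np.array(o))
    return c
E
cat > ov.py <<'E'
from h import *
import sys
dx,dy,dyaw,op,cx,cy,cyaw=map(float,sys.argv[1:8]); tag=sys.argv[8]
T=fr(dx,dy,np.radians(dyaw)); C=fr(cx,cy,np.radians(cyaw))
G=(0,200,0);Rr=(0,0,255);B=(255,120,0)
hf=op-62+0 # shut outer panel face in floor frame (mm)
hf/=1000
op/=1
P=[(T,rect(-.05,.05,-.085,.085,.042),G),(T,rect(-.05,.05,-.085,.085,.064),G),(T,[(-.062,-.113,.15),(-.062,.113,.15),(-.05,.113,.15),(-.05,-.113,.15)],Rr),(T,rect(-.104,-.092,-.065,.065,.107),Rr),
(T,rect(hf+.012,hf+.24,-.12,.12,.165),B),(T,rect(hf+.045-.009,hf+.045+.009,.064,.132,.247),B)]
Q=[(C,rect(-.06,.06,-.006,.006,.1),G),(C,rect(-.07,.07,-.033,.033,0),Rr),(C,rect(-.07,.07,-.033,.033,.042),Rr)]
S=camera_model('scene');D=camera_model('side')
a=cv2.imread('pics/scene0.png');b=cv2.imread('pics/side0.png')
i1=overlay(S,a,(340,150),(190,150),4,P);i2=overlay(D,b,(190,280),(180,150),4,P)
i3=overlay(S,a,(170,240),(90,80),4,Q);i4=overlay(D,b,(320,160),(90,80),4,Q)
cv2.imwrite(f'pics/o1{tag}.png',i1);cv2.imwrite(f'pics/o2{tag}.png',i2);cv2.imwrite(f'pics/o3{tag}.png',np.hstack([i3,i4]))
E
python3 ov.py .567 .110 99.1 168 .551 -.444 39 a
python3 - <<'E'
from h import *
m=camera_model('wrist');R=np.array(m['R']);print('cam',-R.T@np.array(m['t']),status.get_obs()['eef_pos'])
S=camera_model('scene')
for n,u,v,z in [('spray',183,245,0),('amber',301,213,0),('white',315,332,0),('tip',272,230,.069),('plate',373,320,.0),('low',285,290,.03)]: print(n,atz(S,u,v,z).round(3))
E
```

```text
cam [ 0.21864765 -0.64227999  0.37375673] [ 0.1536369  -0.6568515   0.24753763]
spray [ 0.396 -0.516  0.   ]
amber [ 0.363 -0.136  0.   ]
white [ 0.772 -0.184  0.   ]
tip [ 0.45  -0.242  0.069]
plate [ 0.774 -0.014  0.   ]
low [ 0.637 -0.242  0.03 ]
```

View pics/o1a.png

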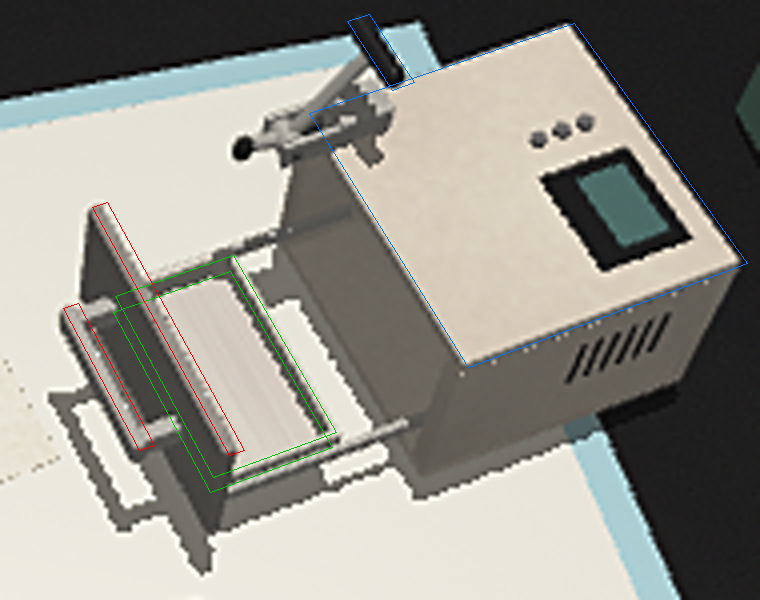

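View pics/o2a.png

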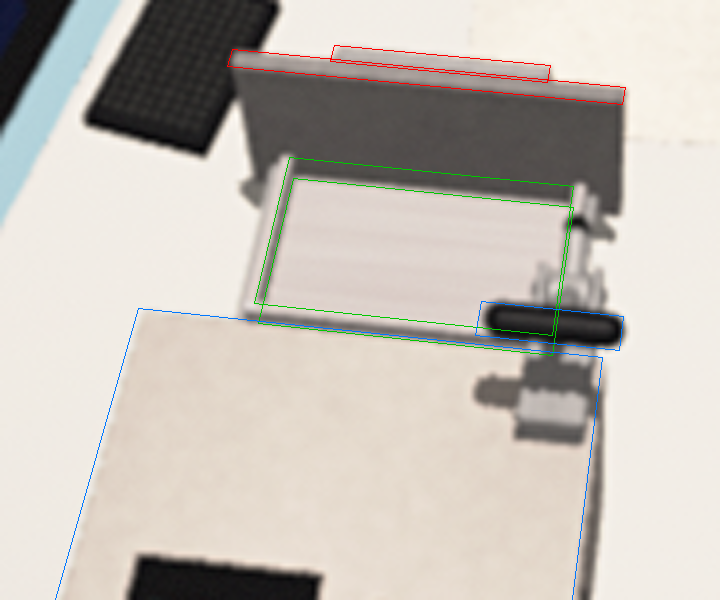

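View pics/o3a.png

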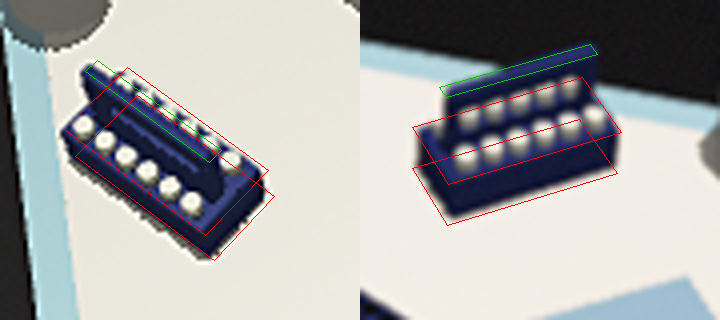

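```bash
cat >> h.py <<'E'
from scipy.spatial.transform import Rotation as Ro
def delta(x,y,z,xang=None):
    "shift in tool axes (mm) & roll to reach world TCP; xang: desired tool-x yaw deg"
    o=status.get_obs();q=o['tool_rot'];R=Ro.from_quat([q[1],q[2],q[3],q[0]]).as_matrix()
    d=R.T@(np.array([x,y,z])-o['eef_pos'])*1000
    a=np.degrees(np.arctan2(R[1,0],R[0,0]))
    print('t',round(o['t'],2),'pos',o['eef_pos'].round(4),'xang',a.round(2),'tilt',np.degrees(np.arccos(-R[2,2])).round(2),'F',o['contact_force'].round(1),'g',round(o['gripper_width'],3))
    r=0
    if xang is not None:
        w=(xang-a+180)%360-180; r=-np.radians(w)
    print('shift',d.round(1),'roll',round(r,3))
E
python3 -c "
from h import *
delta(.553,-.447,.35,-51)"
```

```text
t 0.15 pos [ 0.1536 -0.6569  0.2475] xang -76.83 tilt 0.08 F [ 0.8 -0.1  0.2] g 1.001
shift [-113.5 -436.7 -102.4] roll -0.451
```

Request:
arm_command([
  [85, [0, 0, -55], 0],
  [85, [0, -10, -103], 0],
  [85, [-15, -60, -103], -0.05],
  [85, [-30, -116, -103], -0.15],
  [60, [-44, -170, -103], -0.25],
  [60, [-58, -225, -103], -0.35],
  [60, [-73, -280, -103], -0.45],
  [60, [-88, -336, -103], -0.451],
])

```text
t: 1.15
eef_pos: [0.4621, -0.4941, 0.3511]
tool_rot: [-0.0, 0.903, -0.43, -0.0]
contact_force: [-0.2, -0.8, -0.2]
gripper_width: 0.705
```

Request:
arm_command([
  [45, [-60, -45, 0], 0],
  [45, [-66, -72, 40], 0],
  [45, [-66, -72, 80], 0],
  [45, [-66, -72, 80], 0],
])

```text
t: 1.65
eef_pos: [0.4735, -0.397, 0.2681]
tool_rot: [-0.001, 0.903, -0.43, -0.003]
contact_force: [-0.3, -0.9, 0.6]
gripper_width: 0.527
```

```bash
python3 -c "
from h import *
delta(.553,-.447,.26,-51)
m,im=snap('wrist','w1')
import numpy as np
P=[proj(m,p) for p in [(.553,-.447,.1)]];print(P)
"
```

```text
t 1.65 pos [ 0.4735 -0.397   0.2681] xang -50.95 tilt 0.4 F [-0.3 -0.9  0.6] g 0.527
shift [ 88.9 -30.3   7.5] roll 0.001
[(np.float64(418.04159860174525), np.float64(187.96265299002192))]
```

View pics/w1.png

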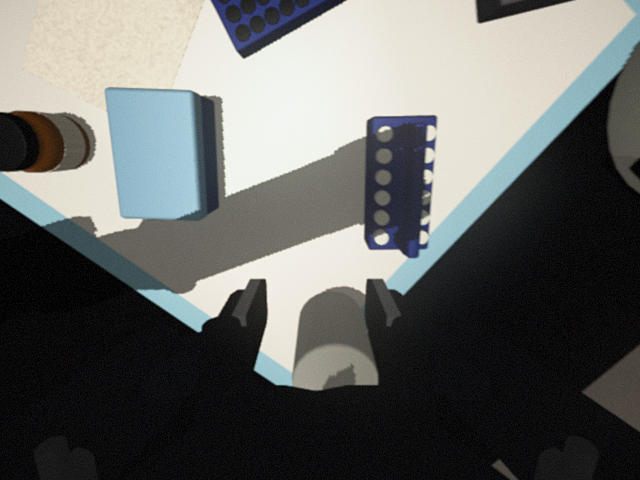

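The wrist view shows the carrier bar at about (410,190), within about 8 px of the prediction. The spray bottle is under the gripper at (340,360). I'll rise first, then go over.

Request:
arm_command([
  [45, [0, -10, -35], 0],
  [45, [45, -25, -35], 0],
  [45, [87, -30, -35], 0],
  [45, [87, -30, -5], 0],
  [45, [87, -30, -5], 0],
])

```text
t: 2.33
eef_pos: [0.5524, -0.4479, 0.2755]
tool_rot: [-0.0, 0.902, -0.431, -0.001]
contact_force: [-0.4, 0.3, 0.2]
gripper_width: 0.526
```

```bash
python3 -c "
from h import *
delta(.553,-.447,.26,-51)
m,im=snap('wrist','w2')
import json;json.dump({k:np.array(v).tolist() for k,v in m.items()},open('w2.json','w'))
C=fr(.553,-.447,np.radians(39))
i=overlay(m,im,(240,40),(200,150),4,[(C,rect(-.06,.06,-.006,.006,.1),(0,255,0)),(C,rect(-.07,.07,-.033,.033,.042),(0,0,255))])
cv2.imwrite('pics/w2o.png',cv2.resize(overlay(m,im,(0,0),(640,480),1,[(C,rect(-.06,.06,-.006,.006,.1),(0,255,0)),(C,rect(-.07,.07,-.033,.033,.042),(0,0,255))]),None,fx=1.25,fy=1.25))
"
```

```text
t 2.33 pos [ 0.5524 -0.4479  0.2755] xang -51.08 tilt 0.15 F [-0.4  0.3  0.2] g 0.526
shift [-0.3 -1.  15.5] roll -0.001
```

View pics/w2o.png

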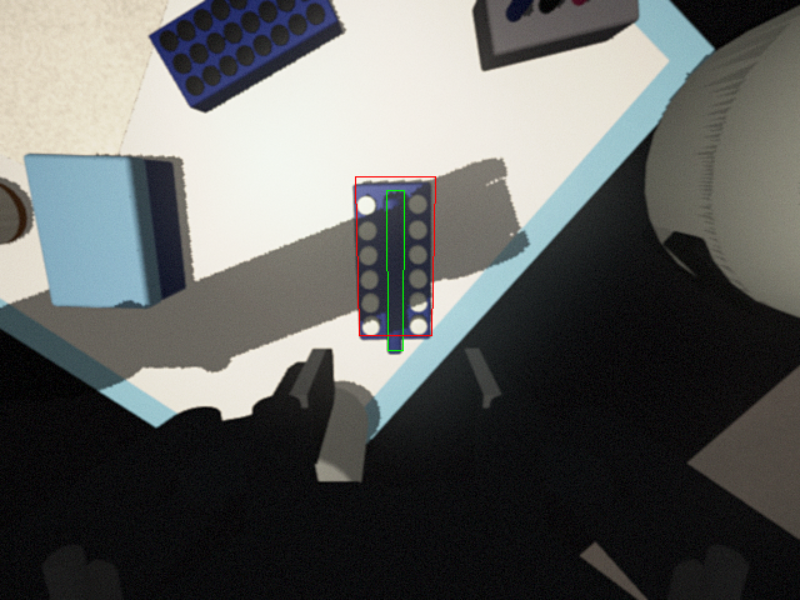

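Good alignment, within 2 mm. Descending to grasp.

Request:
arm_command([
  [45, [0, 1, 45], 0],
  [45, [0, 1, 90], 0],
  [45, [0, 1, 130], 0],
  [45, [0, 1, 160], 0],
  [45, [0, 1, 180], 0],
  [45, [0, 1, 187], 0],
  [45, [0, 1, 187], 0],
])

```text
t: 3.25
eef_pos: [0.5531, -0.4483, 0.0903]
tool_rot: [0.0, 0.903, -0.431, 0.001]
contact_force: [0.4, -0.3, 0.4]
gripper_width: 0.527
```

Request:
arm_command([
  [8, [0, 0, 0], 0],
  [5, [0, 0, 0], 0],
  [2, [0, 0, 0], 0],
  [0, [0, 0, 0], 0],
  [0, [0, 0, 0], 0],
], squeeze=50)

```text
t: 3.88
eef_pos: [0.5528, -0.4478, 0.09]
tool_rot: [0.0, 0.903, -0.43, 0.0]
contact_force: [-2.6, 1.8, 5.7]
gripper_width: 0.13
```

```bash
python3 -c "
from h import *
delta(.553,-.447,.26,-81)
m,im=snap('wrist','w3')
"
```

```text
t 3.88 pos [ 0.5528 -0.4478  0.09  ] xang -50.99 tilt 0.02 F [-2.6  1.8  5.7] g 0.13
shift [  -0.4   -0.7 -170. ] roll 0.524
```

View pics/w3.png

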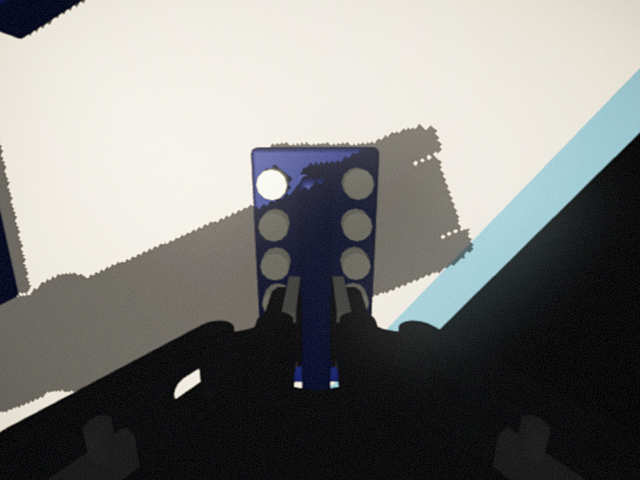

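```bash
python3 -c "
from h import *
m=camera_model('wrist');o=status.get_obs()
for u,v,z in [(252,149,.042),(378,149,.042)]:
    p=atz(m,u,v,z)-o['eef_pos']; c,s=np.cos(np.radians(39)),np.sin(np.radians(39)); print(c*p[0]+s*p[1],-s*p[0]+c*p[1])
delta(.553,-.30,.30,-66)
delta(.566,.11,.30,-80.8)
"
```

```text
0.06464125887295291 0.03187882217267003
0.06474245216659108 -0.03168243786618168
t 3.92 pos [ 0.5528 -0.4478  0.09  ] xang -50.99 tilt 0.03 F [-1.3  2.5  5.6] g 0.127
shift [-114.6  -93.2 -210. ] roll 0.262
t 3.92 pos [ 0.5528 -0.4478  0.09  ] xang -50.99 tilt 0.03 F [-1.3  2.5  5.6] g 0.127
shift [-425.  -361.4 -210.1] roll 0.52
```

Request:
arm_command([
  [0, [0, 0, -30], 0],
  [0, [0, 0, -80], 0],
  [0, [0, 0, -135], 0],
  [0, [0, 0, -190], 0],
  [0, [-20, -17, -210], 0.05],
  [0, [-55, -47, -210], 0.15],
  [0, [-93, -79, -210], 0.26],
  [0, [-130, -111, -210], 0.36],
])

```text
t: 4.92
eef_pos: [0.5564, -0.2753, 0.2982]
tool_rot: [0.0, 0.81, -0.587, -0.001]
contact_force: [0.7, 0.3, -4.6]
gripper_width: 0.127
```

```bash
python3 -c "
from h import *
delta(.569,.1105,.30,-80.8)
"
```

```text
t 4.92 pos [ 0.5564 -0.2753  0.2982] xang -71.83 tilt 0.08 F [ 0.7  0.3 -4.6] g 0.127
shift [-362.6 -132.3   -1.6] roll 0.157
```

Request:
arm_command([
  [0, [-45, -16, 0], 0.04],
  [0, [-90, -33, 0], 0.08],
  [0, [-140, -51, 0], 0.12],
  [0, [-190, -69, 0], 0.157],
  [0, [-240, -88, 0], 0.157],
  [0, [-290, -106, 0], 0.157],
  [0, [-335, -122, 0], 0.157],
  [0, [-363, -132, 0], 0.157],
])

```text
t: 5.92
eef_pos: [0.567, 0.1122, 0.2984]
tool_rot: [0.0, 0.764, -0.646, -0.001]
contact_force: [-0.2, -1.6, -3.9]
gripper_width: 0.133
```

Request:
arm_command([
  [0, [0, 0, 0], 0],
  [0, [0, 0, 0], 0],
])

```text
t: 6.18
eef_pos: [0.5676, 0.1081, 0.2985]
tool_rot: [0.001, 0.762, -0.647, -0.0]
contact_force: [0.2, -0.5, -4.6]
gripper_width: 0.13
```

```bash
python3 -c "
from h import *
delta(.569,.1105,.30,-80.8)
for n in ('scene','side','wrist'): snap(n,n+'4')
T=fr(.566,.110,np.radians(99.2))
o=status.get_obs()
m=camera_model('wrist');im=cv2.imread('pics/wrist4.png')
P=[(T,rect(-.05,.05,-.085,.085,.042),(0,200,0)),(T,rect(-.05,.05,-.085,.085,.064),(0,200,0)),(T,rect(-.062,-.05,-.113,.113,.15),(0,0,255)),(T,rect(-.104,-.092,-.065,.065,.107),(0,0,255))]
cv2.imwrite('pics/w4o.png',cv2.resize(overlay(m,im,(0,0),(640,480),1,P),None,fx=1.25,fy=1.25))
for n,oo in (('scene',(340,130)),('side',(190,220))):
    im=cv2.imread(f'pics/{n}4.png'); cv2.imwrite(f'pics/{n}4o.png',overlay(camera_model(n),im,oo,(190,150),4,P))
"
```

```text
t 6.17 pos [0.5676 0.1081 0.2985] xang -80.66 tilt 0.1 F [ 0.2 -0.5 -4.6] g 0.13
shift [-2.1 -1.8 -1.5] roll 0.003
```

View pics/w4o.png

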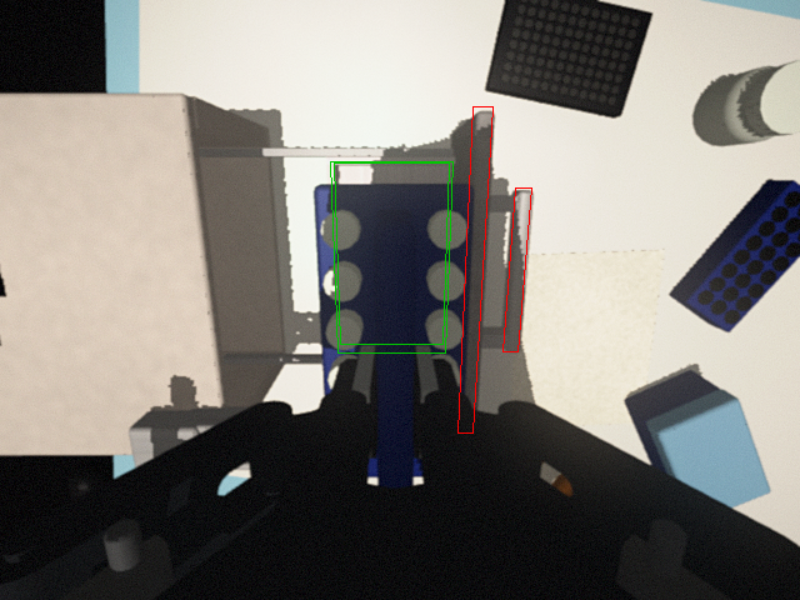

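View pics/scene4o.png

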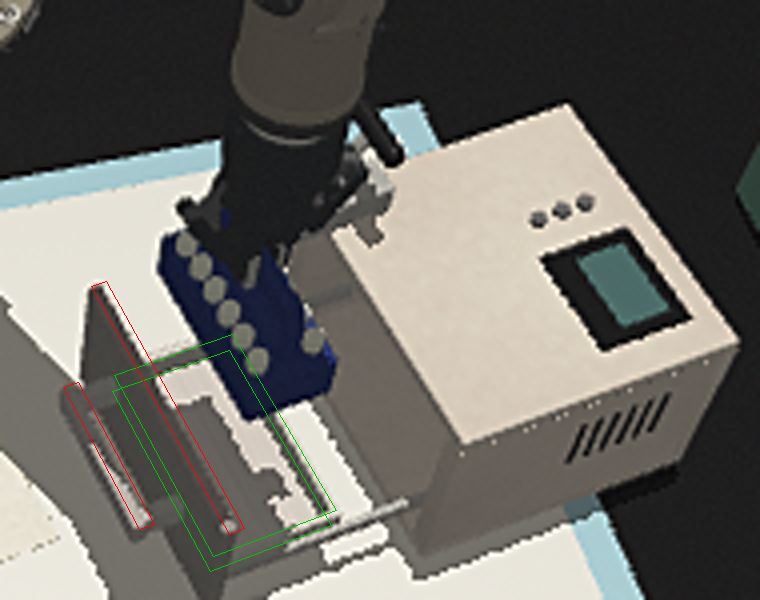

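View pics/side4o.png

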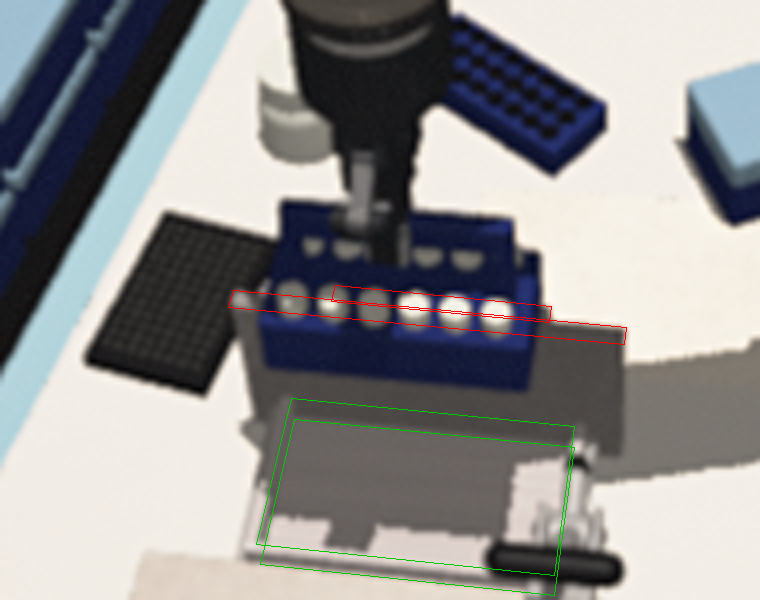

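The wrist overlay puts the panel and pull-bar edges within 5 px (3 mm) of the model, so it fits. Lowering now.

Request:
arm_command([
  [0, [-2, 0, 30], 0],
  [0, [-2, 0, 70], 0],
  [0, [-2, 0, 105], 0],
  [0, [-2, 0, 130], 0],
  [0, [-2, 0, 148], 0],
  [0, [-2, 0, 158], 0],
  [0, [-2, 0, 163], 0],
  [0, [-2, 0, 165], 0],
])

```text
t: 7.32
eef_pos: [0.568, 0.1112, 0.1347]
tool_rot: [-0.0, 0.763, -0.647, 0.0]
contact_force: [-0.2, -0.3, -4.1]
gripper_width: 0.132
```

```bash
python3 -c "
from h import *
delta(.568,.1105,.1322,-80.8)
for n in ('scene','side','wrist'): snap(n,n+'5')
for n,oo in (('scene',(340,150)),('side',(190,240))):
    im=cv2.imread(f'pics/{n}5.png'); cv2.imwrite(f'pics/{n}5o.png',overlay(camera_model(n),im,oo,(190,150),4,[]))
"
```

```text
t 7.33 pos [0.568  0.1112 0.1347] xang -80.63 tilt 0.06 F [-0.2 -0.3 -4.1] g 0.132
shift [0.7 0.1 2.5] roll 0.003
```

View pics/scene5o.png

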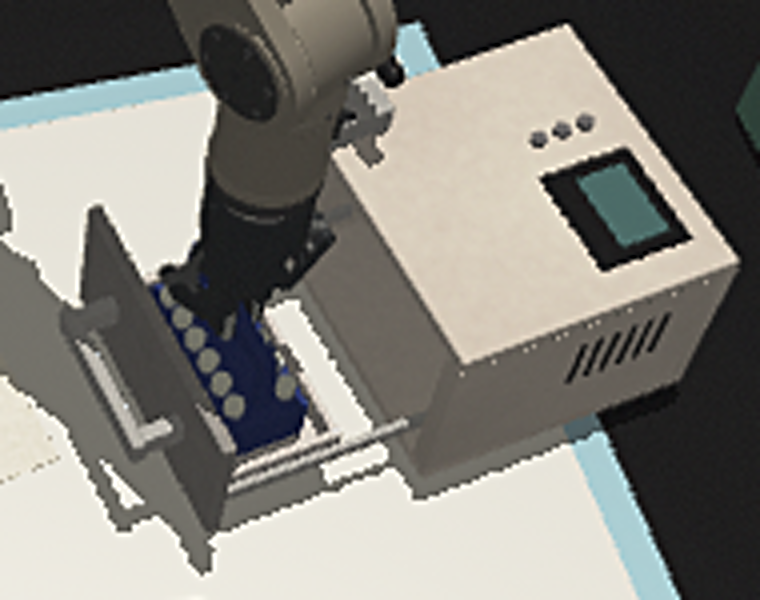

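View pics/wrist5.png

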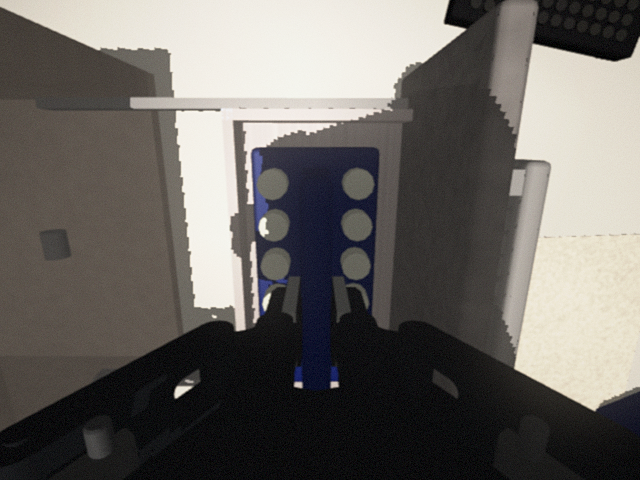

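View pics/side5o.png

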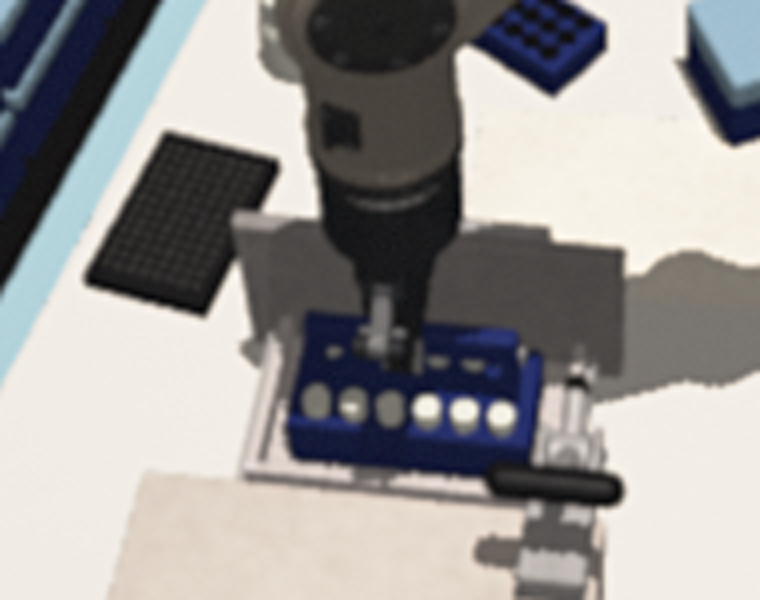

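The carrier is inside the walls, with the rear wall at u≈245, the block at 253–378 and the panel at about 392. I'll set it down and release.

Request:
arm_command([
  [0, [0, 0, 1.5], 0],
  [0, [0, 0, 2.5], 0],
  [0, [0, 0, 3], 0],
  [0, [0, 0, 3], 0],
])

```text
t: 7.98
eef_pos: [0.5677, 0.1114, 0.1319]
tool_rot: [-0.0, 0.763, -0.647, 0.0]
contact_force: [-2.0, -0.8, 3.1]
gripper_width: 0.128
```

Request:
arm_command([
  [10, [0, 0, 0], 0],
  [15, [0, 0, 0], 0],
  [25, [0, 0, 0], 0],
  [30, [0, 0, 0], 0],
  [30, [0, 0, -3], 0],
  [30, [0, 0, -3], 0],
  [30, [0, 0, -3], 0],
])

```text
t: 8.85
eef_pos: [0.5676, 0.1112, 0.1344]
tool_rot: [-0.0, 0.763, -0.647, 0.0]
contact_force: [-0.6, -0.2, 0.1]
gripper_width: 0.347
```

Request:
arm_command([
  [30, [0, 0, -20], 0],
  [30, [0, 0, -60], 0],
  [30, [0, 0, -110], 0],
  [30, [0, 0, -160], 0],
])

```text
t: 9.35
eef_pos: [0.5672, 0.1111, 0.2957]
tool_rot: [0.0, 0.763, -0.647, -0.0]
contact_force: [1.6, -0.4, 0.1]
gripper_width: 0.354
```

```bash
python3 -c "
from h import *
delta(.583,-.03,.30,-80.8)
m,im=snap('wrist','wrist6')
T=fr(.566,.110,np.radians(99.2));C=fr(.565,.111,np.radians(9.3))
P=[(T,rect(-.05,.05,-.085,.085,.042),(0,200,0)),(T,rect(-.062,-.05,-.113,.113,.15),(0,0,255)),(T,rect(-.104,-.092,-.065,.065,.107),(0,0,255)),(C,rect(-.06,.06,-.006,.006,.142),(0,255,255)),(C,rect(-.07,.07,-.033,.033,.084),(0,255,255))]
cv2.imwrite('pics/w6o.png',cv2.resize(overlay(m,im,(0,0),(640,480),1,P),None,fx=1.25,fy=1.25))
"
```

```text
t 9.35 pos [0.5672 0.1111 0.2957] xang -80.61 tilt 0.02 F [ 1.6 -0.4  0.1] g 0.354
shift [141.8   7.4  -4.3] roll 0.003
```

View pics/w6o.png

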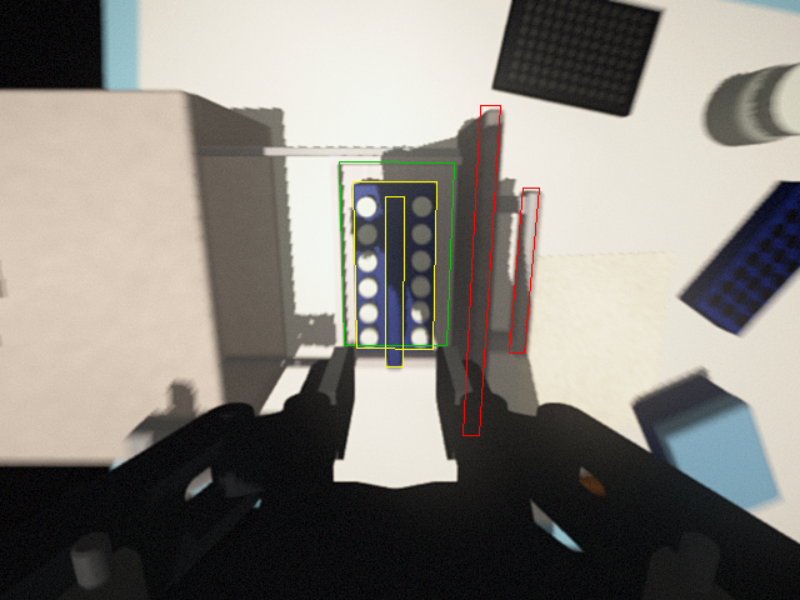

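```bash
python3 -c "
from h import *
delta(.587,-.035,.10,-80.8)
"
```

```text
t 9.4 pos [0.5702 0.1123 0.3032] xang -80.62 tilt 0.6 F [1.8 1.1 6.4] g 0.356
shift [148.2   9.6 203. ] roll 0.003
```

Request:
arm_command([
  [0, [45, 2, 0], 0],
  [0, [95, 3, 0], 0],
  [0, [142, 3, 10], 0],
  [0, [147, 3, 50], 0],
  [0, [147, 3, 100], 0],
  [0, [147, 3, 150], 0],
  [0, [147, 3, 190], 0],
  [0, [147, 3, 196], 0],
])

```text
t: 10.4
eef_pos: [0.5863, -0.0344, 0.0955]
tool_rot: [0.002, 0.763, -0.647, -0.002]
contact_force: [-1.0, 0.0, 0.7]
gripper_width: 0.002
```

```bash
python3 -c "
from h import *
delta(.587,-.035,.10,-80.8)
m,im=snap('wrist','wrist7')
snap('scene','scene7')
"
```

```text
t 10.4 pos [ 0.5863 -0.0344  0.0955] xang -80.6 tilt 0.33 F [-1.   0.   0.7] g 0.002
shift [ 0.7 -0.6 -4.5] roll 0.003
```

View pics/wrist7.png

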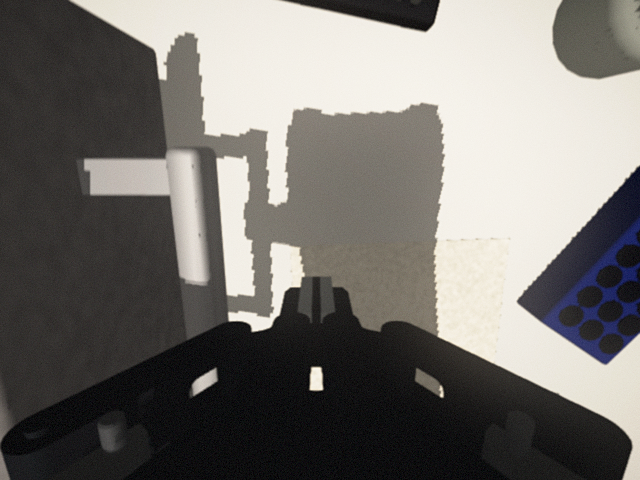

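The knuckles are wide along tool x, so I'll turn the tool 90° and push with the narrow side.

```bash
python3 -c "
from h import *
print(status.get_obs()['q'].round(2))
p=np.array([.5806,.0074])+(-.045)*np.array([-.16,.987])-.025*np.array([-.987,-.16]);print(p)
delta(*p,.10,-170.8)
"
```

```text
[ 0.14  0.53 -0.24  1.87  0.18  0.76 -1.61]
[ 0.612475 -0.033015]
t 10.5 pos [ 0.5886 -0.0342  0.0984] xang -80.61 tilt 0.03 F [ 0.   0.6 -0.1] g -0.003
shift [  2.7 -23.8  -1.7] roll 1.574
```

Request:
arm_command([
  [0, [3, -6, -2], 0.18],
  [0, [3, -12, -2], 0.36],
  [0, [3, -18, -2], 0.54],
  [0, [3, -24, -2], 0.72],
  [0, [3, -24, -2], 0.9],
  [0, [3, -24, -2], 1.08],
  [0, [3, -24, -2], 1.26],
  [0, [3, -24, -2], 1.44],
])

```text
t: 11.5
eef_pos: [0.6144, -0.0329, 0.103]
tool_rot: [0.002, -0.144, 0.99, 0.0]
contact_force: [0.5, -0.1, 0.3]
gripper_width: -0.0
```

Request:
arm_command([
  [0, [0, 0, 0], 0.13],
  [0, [0, 0, 0], 0.134],
  [0, [0, 0, 0], 0.134],
])

```text
t: 11.88
eef_pos: [0.6135, -0.0331, 0.1016]
tool_rot: [0.001, -0.082, 0.997, 0.0]
contact_force: [-0.4, -0.5, 0.1]
gripper_width: -0.001
```

```bash
python3 -c "
from h import *
print(status.get_obs()['q'].round(2))
delta(.6125,-.033,.10,-170.8)
m,im=snap('wrist','wrist8')
"
```

```text
[-0.17  0.55  0.16  1.83 -0.12  0.77 -2.92]
t 11.88 pos [ 0.6135 -0.0331  0.1016] xang -170.64 tilt 0.12 F [-0.4 -0.5  0.1] g -0.001
shift [1.  0.3 1.6] roll 0.003
```

View pics/wrist8.png

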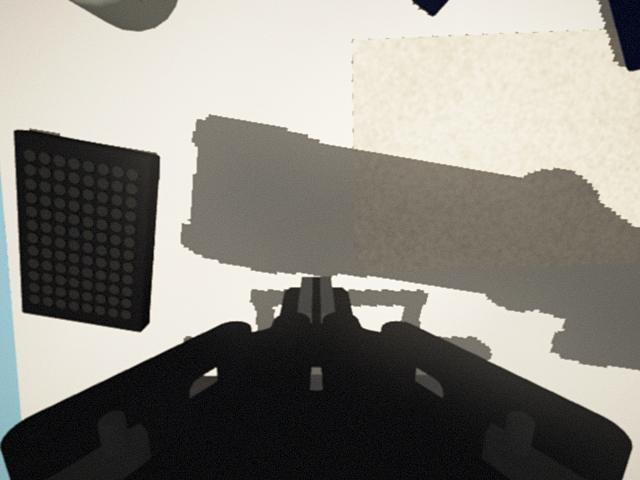

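The picture is as expected: bar shadow at (340,300), tool turned. But joint 7 reads -2.92, close to its limit, and the push would drive it further. I'll turn a half turn back for the equivalent pose.

Request:
arm_command([
  [0, [0, -5, -10], -0.17],
  [0, [0, -15, -20], -0.35],
  [0, [0, -20, -20], -0.53],
  [0, [0, -20, -20], -0.71],
  [0, [0, -20, -20], -0.89],
  [0, [0, -20, -20], -1.07],
  [0, [0, -20, -20], -1.25],
  [0, [0, -20, -20], -1.43],
])

```text
t: 12.92
eef_pos: [0.616, -0.0534, 0.1207]
tool_rot: [-0.0, 0.717, -0.698, 0.0]
contact_force: [-0.6, -0.1, -0.0]
gripper_width: 0.001
```

Request:
arm_command([
  [0, [0, 0, 0], -0.18],
  [0, [0, 0, 0], -0.36],
  [0, [0, 0, 0], -0.54],
  [0, [0, 0, 0], -0.72],
  [0, [0, 0, 0], -0.9],
  [0, [0, 0, 0], -1.08],
  [0, [0, 0, 0], -1.26],
  [0, [0, 0, 0], -1.44],
])

```text
t: 13.92
eef_pos: [0.616, -0.0536, 0.1207]
tool_rot: [0.0, 0.999, -0.052, 0.0]
contact_force: [-0.0, 0.2, 0.1]
gripper_width: -0.001
```

```bash
python3 -c "
from h import *
print(status.get_obs()['q'].round(2))
delta(.6125,-.033,.10,9.2)
"
```

```text
[ 0.38  0.58 -0.54  1.77  0.37  0.88 -0.43]
t 13.93 pos [ 0.616  -0.0536  0.1207] xang -5.97 tilt 0.04 F [-0.   0.2  0.1] g -0.001
shift [ -5.7 -20.1  20.7] roll -0.265
```

Request:
arm_command([
  [0, [-6, -10, 12], -0.13],
  [0, [-6, -20, 21], -0.265],
  [0, [-6, -20, 21], -0.265],
  [0, [-6, -20, 21], -0.265],
])

```text
t: 14.42
eef_pos: [0.6125, -0.0333, 0.0997]
tool_rot: [0.0, 0.997, 0.076, 0.0]
contact_force: [0.2, -0.1, 0.1]
gripper_width: -0.001
```

```bash
python3 -c "
from h import *
delta(.6125,-.033,.10,9.2)
"
```

```text
t 14.43 pos [ 0.6125 -0.0333  0.0997] xang 8.67 tilt 0.04 F [ 0.2 -0.1  0.1] g -0.001
shift [ 0.1 -0.3 -0.3] roll -0.009
```

Request:
arm_command([
  [0, [0, -8, 0], 0],
  [0, [0, -16, 0], 0],
  [0, [0, -22, 0], 0],
  [0, [0, -28, 0], 0],
  [0, [0, -34, 0], 0],
  [0, [0, -40, 0], 0],
  [0, [0, -48, 0], 0],
  [0, [0, -56, 0], 0],
])

```text
t: 15.42
eef_pos: [0.6034, 0.0232, 0.0993]
tool_rot: [0.0, 0.997, 0.077, -0.0]
contact_force: [0.9, -1.2, -0.3]
gripper_width: 0.002
```

```bash
python3 -c "
from h import *
delta(.6125,-.033,.10,9.2)
snap('scene','scene9');im=cv2.imread('pics/scene9.png');cv2.imwrite('pics/s9.png',overlay(camera_model('scene'),im,(340,150),(190,150),4,[]))
"
```

```text
t 15.43 pos [0.6034 0.0232 0.0993] xang 8.82 tilt 0.01 F [ 0.9 -1.2 -0.3] g 0.002
shift [ 0.4 56.9 -0.7] roll -0.007
```

View pics/s9.png

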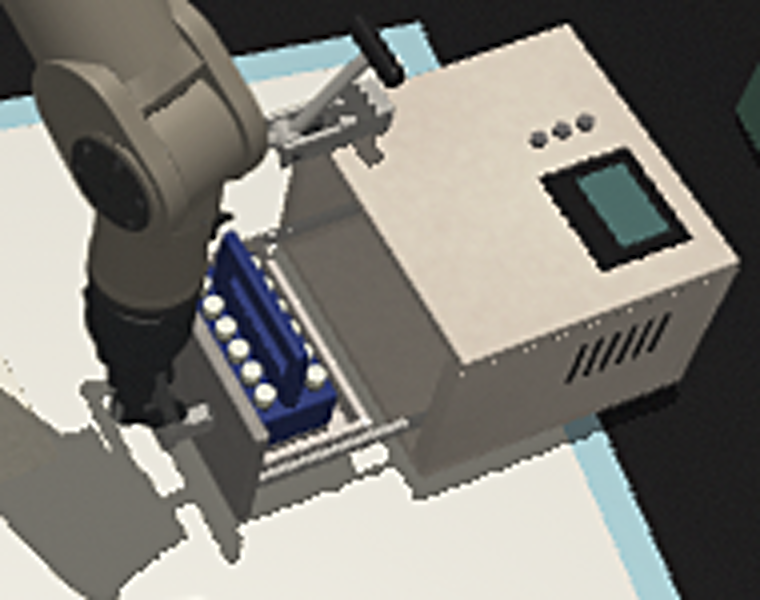

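The fingers are on the bar, the drawer is sliding and the carrier is upright. Continuing.

Request:
arm_command([
  [0, [0, -11, 0], 0],
  [0, [0, -22, 0], 0],
  [0, [0, -33, 0], 0],
  [0, [0, -44, 0], 0],
  [0, [0, -55, 0], 0],
  [0, [0, -66, 0], 0],
  [0, [0, -77, 0], 0],
  [0, [0, -88, 0], 0],
])

```text
t: 16.48
eef_pos: [0.5899, 0.1104, 0.0993]
tool_rot: [0.0, 0.997, 0.077, -0.0]
contact_force: [-0.5, -2.0, -0.4]
gripper_width: -0.001
```

```bash
python3 -c "
from h import *
delta(.6125,-.033,.10,9.2)
snap('scene','scene10');im=cv2.imread('pics/scene10.png');cv2.imwrite('pics/s10.png',overlay(camera_model('scene'),im,(340,150),(190,150),4,[]))
"
```

```text
t 16.48 pos [0.5899 0.1104 0.0993] xang 8.82 tilt 0.0 F [-0.5 -2.  -0.4] g -0.001
shift [  0.3 145.2  -0.7] roll -0.007
```

View pics/s10.png

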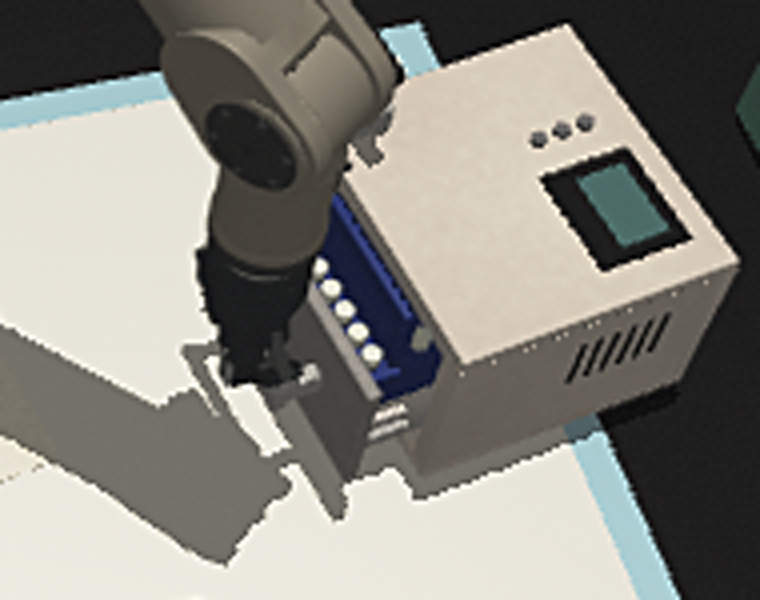

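```bash
python3 -c "
from h import *
snap('side','side10');im=cv2.imread('pics/side10.png');cv2.imwrite('pics/sd10.png',overlay(camera_model('side'),im,(190,200),(190,200),3,[]))
"
```

```text
(no output)
```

View pics/sd10.png

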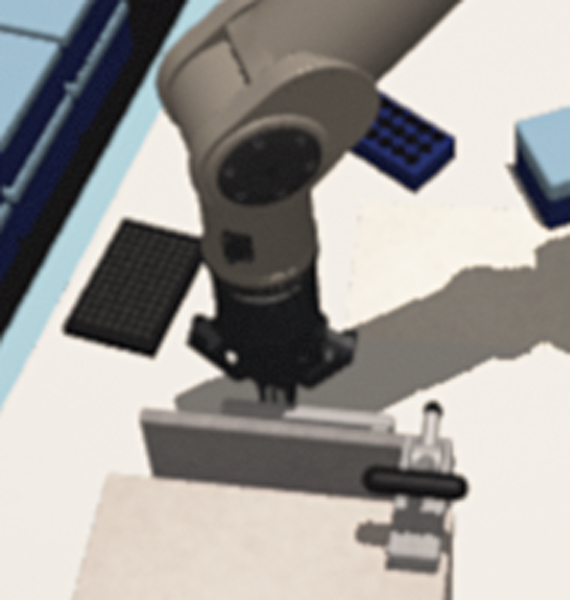

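Request:
arm_command([
  [0, [0, -9, 0], 0],
  [0, [0, -18, 0], 0],
  [0, [0, -26, 0], 0],
  [0, [0, -32, 0], 0],
  [0, [0, -37, 0], 0],
  [0, [0, -42, 0], 0],
  [0, [0, -46, 0], 0],
  [0, [0, -49, 0], 0],
])

```text
t: 17.58
eef_pos: [0.5824, 0.1588, 0.0994]
tool_rot: [-0.0, 0.997, 0.077, 0.0]
contact_force: [-0.2, -0.2, -0.1]
gripper_width: -0.001
```

```bash
python3 -c "
from h import *
delta(.6125,-.033,.10,9.2)
"
```

```text
t 17.57 pos [0.5824 0.1588 0.0994] xang 8.83 tilt 0.05 F [-0.2 -0.2 -0.1] g -0.001
shift [  0.3 194.2  -0.8] roll -0.006
```

Request:
arm_command([
  [0, [0, -2, 0], 0],
  [0, [0, -4, 0], 0],
  [0, [0, -6, 0], 0],
  [0, [0, -8, 0], 0],
])

```text
t: 18.08
eef_pos: [0.5814, 0.165, 0.0992]
tool_rot: [0.001, 0.997, 0.077, -0.0]
contact_force: [0.1, -4.5, 2.0]
gripper_width: -0.0
```

```bash
python3 -c "
from h import *
delta(.6125,-.033,.10,9.2)
snap('side','side11');im=cv2.imread('pics/side11.png');a=overlay(camera_model('side'),im,(200,280),(150,100),4,[])
snap('scene','scene11');im=cv2.imread('pics/scene11.png');cv2.imwrite('pics/s11.png',overlay(camera_model('scene'),im,(340,150),(190,150),4,[]));cv2.imwrite('pics/sd11.png',a)
"
```

```text
t 18.07 pos [0.5814 0.165  0.0992] xang 8.8 tilt 0.11 F [ 0.1 -4.5  2. ] g -0.0
shift [  0.5 200.4  -0.4] roll -0.007
```

View pics/s11.png

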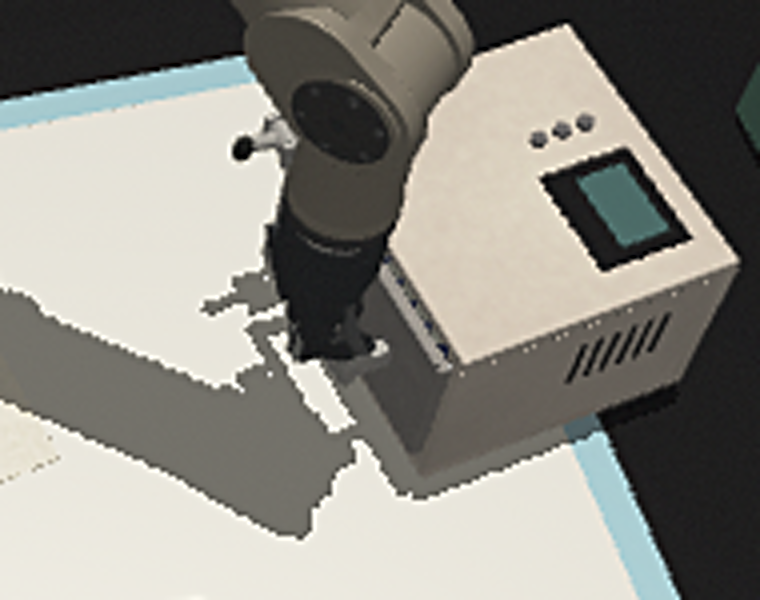

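View pics/sd11.png

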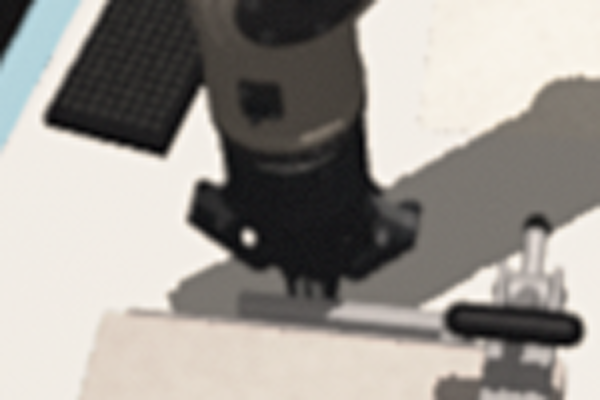

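There is still a thin gap between panel and housing, and only 4.5 N of resistance. I'll keep pushing gently.

Request:
arm_command([
  [0, [0, -1.5, 0], 0],
  [0, [0, -3, 0], 0],
  [0, [0, -4.5, 0], 0],
  [0, [0, -6, 0], 0],
])

```text
t: 18.68
eef_pos: [0.5814, 0.1651, 0.0992]
tool_rot: [0.005, 0.997, 0.075, -0.001]
contact_force: [-0.6, -17.2, 9.1]
gripper_width: -0.0
```

Request:
arm_command([
  [0, [0, -1.5, 0], 0],
  [0, [0, -3, 0], 0],
  [0, [0, -4.5, 0], 0],
  [0, [0, -6, 0], 0],
])

```text
t: 19.18
eef_pos: [0.5813, 0.1652, 0.0993]
tool_rot: [0.009, 0.997, 0.072, -0.001]
contact_force: [-1.2, -31.3, 16.4]
gripper_width: 0.005
```

TCP stays at y=0.165 as force builds, and home predicts 0.1657. At 0.1588 the contact force was about 0, so the catch had already drawn the drawer in. I'll back off and look.

Request:
arm_command([
  [0, [0, 6, 0], 0],
  [0, [0, 16, 0], 0],
  [0, [0, 35, 0], 0],
  [0, [0, 70, 0], 0],
  [0, [0, 80, -30], 0],
  [0, [0, 80, -80], 0],
  [0, [0, 80, -130], 0],
  [0, [0, 80, -190], 0],
])

```text
t: 20.18
eef_pos: [0.5912, 0.0984, 0.2902]
tool_rot: [-0.0, 0.997, 0.077, -0.001]
contact_force: [1.1, -0.7, -0.1]
gripper_width: 0.003
```

```bash
python3 -c "
from h import *
delta(.6125,-.033,.10,9.2)
snap('side','side12');im=cv2.imread('pics/side12.png');a=overlay(camera_model('side'),im,(200,280),(150,100),4,[])
snap('scene','scene12');im=cv2.imread('pics/scene12.png')
T=fr(.564,.110,np.radians(99.2)); s=.168
P=[(T,rect(-.062+s,-.05+s,-.113,.113,.15),(0,0,255)),(T,rect(-.104+s,-.092+s,-.065,.065,.107),(0,0,255))]
cv2.imwrite('pics/s12.png',overlay(camera_model('scene'),im,(340,150),(190,150),4,P));cv2.imwrite('pics/sd12.png',a)
"
```

```text
t 20.18 pos [0.5912 0.0984 0.2902] xang 8.85 tilt 0.09 F [ 1.1 -0.7 -0.1] g 0.003
shift [  1.1 133.3 190.1] roll -0.006
```

View pics/s12.png

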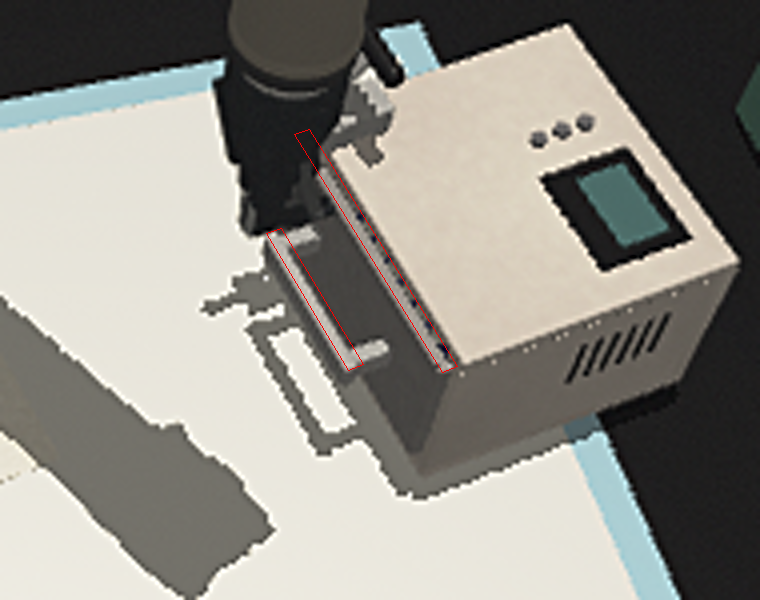

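View pics/sd12.png

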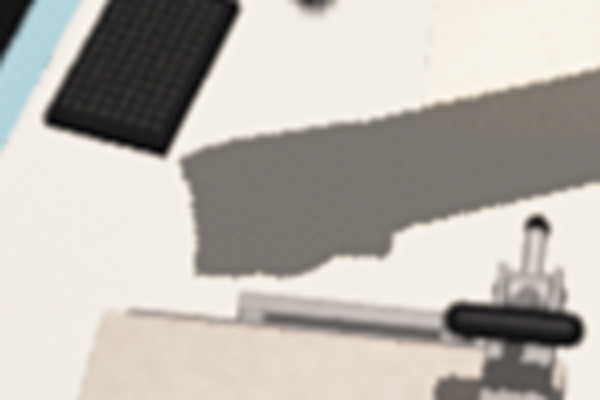

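The drawer is home: the panel is flush, and the bar matches the model at (310,300). Next is the clamp, going over the top to behind the lever.

```bash
python3 -c "
from h import *
delta(.438,.29,.345,9.2)
"
```

```text
t 20.27 pos [0.5949 0.1005 0.2965] xang 8.85 tilt 0.7 F [ 0.3 -0.2 -0.3] g 0.0
shift [-125.3 -211.5  -49.7] roll -0.006
```

Request:
arm_command([
  [0, [0, -10, -50], 0],
  [0, [-18, -40, -55], 0],
  [0, [-40, -75, -55], 0],
  [0, [-65, -115, -55], 0],
  [0, [-90, -155, -55], 0],
  [0, [-110, -190, -55], 0],
  [0, [-125, -213, -55], 0],
  [0, [-125, -213, -55], 0],
])

```text
t: 21.28
eef_pos: [0.4338, 0.292, 0.3442]
tool_rot: [-0.0, 0.997, 0.079, -0.0]
contact_force: [0.2, -0.5, 0.1]
gripper_width: -0.002
```

```bash
python3 -c "
from h import *
delta(.438,.29,.252,9.2)
print(status.get_obs()['q'].round(2))
snap('side','side13');im=cv2.imread('pics/side13.png');cv2.imwrite('pics/sd13.png',overlay(camera_model('side'),im,(220,230),(180,140),4,[]))
"
```

```text
t 21.27 pos [0.4338 0.292  0.3442] xang 9.12 tilt 0.04 F [ 0.2 -0.5  0.1] g -0.002
shift [ 3.8  2.7 92.2] roll -0.001
[ 0.    0.24 -0.84  1.75  0.18  1.24 -0.72]
```

View pics/sd13.png

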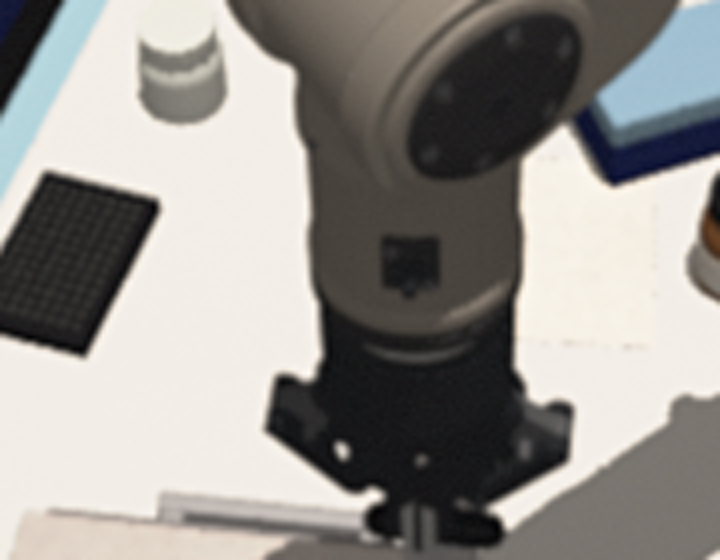

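Request:
arm_command([
  [0, [6, 1, 35], 0],
  [0, [6, 1, 70], 0],
  [0, [6, 1, 92], 0],
  [0, [6, 1, 92], 0],
])

```text
t: 21.82
eef_pos: [0.4419, 0.2879, 0.2504]
tool_rot: [0.001, 0.997, 0.076, -0.002]
contact_force: [-0.1, 0.1, 0.5]
gripper_width: -0.002
```

```bash
python3 -c "
from h import *
delta(.438,.29,.252,9.2)
for n,o in (('side',(220,280)),('scene',(360,130))):
  m,im=snap(n,n+'14');cv2.imwrite('pics/'+n+'14o.png',overlay(m,im,o,(150,120),4,[]))
"
```

```text
t 21.82 pos [0.4419 0.2879 0.2504] xang 8.71 tilt 0.23 F [-0.1  0.1  0.5] g -0.002
shift [-3.6 -2.7 -1.6] roll -0.009
```

View pics/side14o.png

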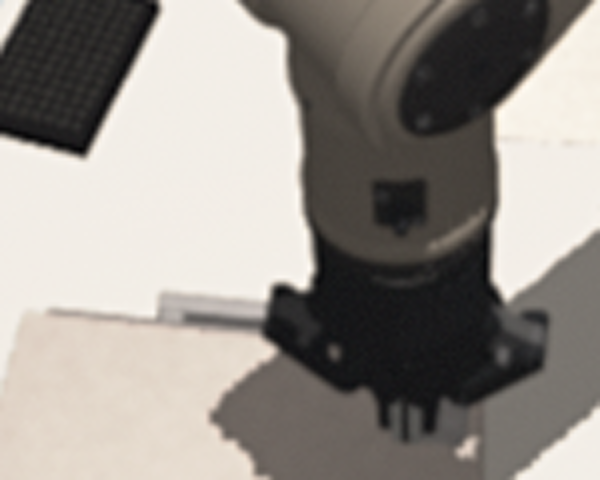

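View pics/scene14o.png

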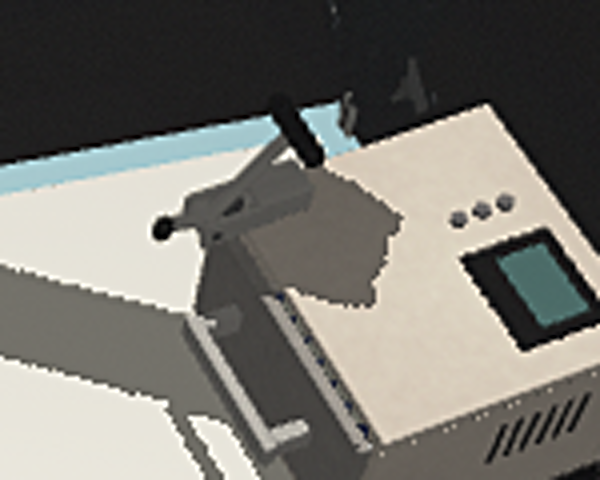

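The fingers hang behind the grip at the same height, and the lever is still open. Pushing now.

Request:
arm_command([
  [0, [0, 8, 0], 0],
  [0, [0, 16, 0], 0],
  [0, [0, 24, 0], 0],
  [0, [0, 32, 0], 0],
  [0, [0, 40, 0], 0],
  [0, [0, 48, 0], 0],
  [0, [0, 55, 0], 0],
  [0, [0, 62, 0], 0],
])

```text
t: 22.92
eef_pos: [0.4516, 0.2306, 0.2536]
tool_rot: [-0.002, 0.997, 0.078, 0.001]
contact_force: [-0.1, 3.5, 2.8]
gripper_width: 0.001
```

Request:
arm_command([
  [0, [0, 7, 0], 0],
  [0, [0, 14, 0], 0],
  [0, [0, 21, 0], 0],
  [0, [0, 28, 0], 0],
  [0, [0, 34, 0], 0],
  [0, [0, 40, 0], 0],
])

```text
t: 23.68
eef_pos: [0.4572, 0.1885, 0.252]
tool_rot: [0.0, 0.997, 0.077, -0.0]
contact_force: [0.3, 1.1, -1.4]
gripper_width: -0.003
```

```bash
python3 -c "
from h import *
delta(.438,.29,.252,9.2)
for n,o in (('side',(220,280)),('scene',(350,130))):
  m,im=snap(n,n+'15');cv2.imwrite('pics/'+n+'15o.png',overlay(m,im,o,(150,120),4,[]))
"
```

```text
t 23.68 pos [0.4572 0.1885 0.252 ] xang 8.8 tilt 0.04 F [ 0.3  1.1 -1.4] g -0.003
shift [  -3.4 -103.2   -0. ] roll -0.007
```

View pics/scene15o.png

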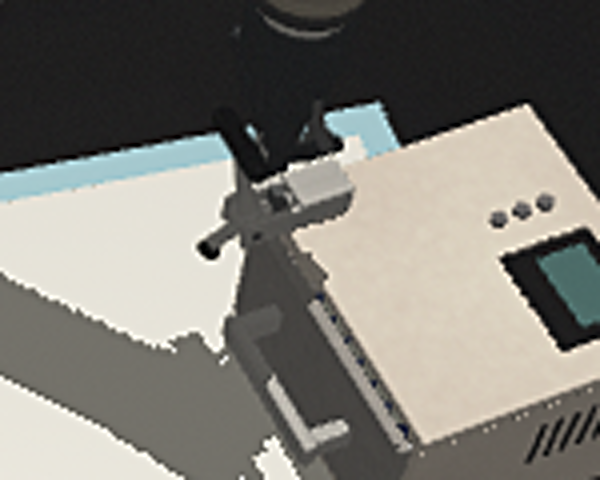

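View pics/side15o.png

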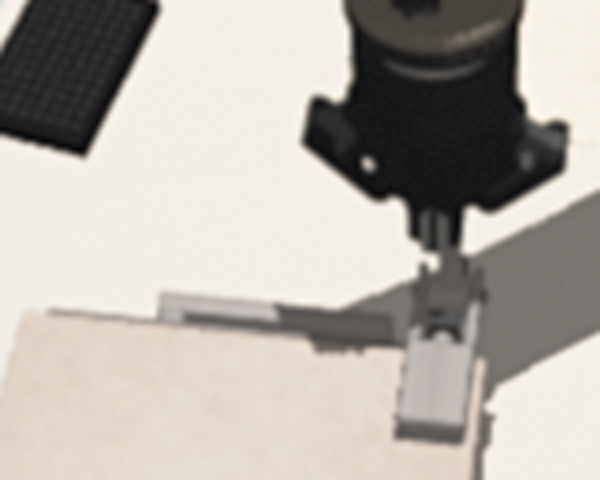

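The lever is about upright, with the grip at (235,145). Pushing on past dead centre.

Request:
arm_command([
  [0, [0, 7, 0], 0],
  [0, [0, 14, 0], 0],
  [0, [0, 21, 0], 0],
  [0, [0, 27, 0], 0],
  [0, [0, 30, 0], 0],
  [0, [0, 30, 0], 0],
])

```text
t: 24.52
eef_pos: [0.4619, 0.1594, 0.2523]
tool_rot: [0.0, 0.997, 0.077, 0.0]
contact_force: [0.2, -0.2, 1.0]
gripper_width: 0.002
```

Request:
arm_command([
  [0, [0, -10, 0], 0],
  [0, [0, -30, -40], 0],
  [0, [0, -60, -90], 0],
  [0, [0, -60, -90], 0],
])

```text
t: 25.02
eef_pos: [0.453, 0.224, 0.3464]
tool_rot: [-0.002, 0.997, 0.08, 0.004]
contact_force: [0.1, 0.4, -0.7]
gripper_width: -0.001
```

```bash
python3 -c "
from h import *
delta(.438,.29,.252,9.2)
for n,o in (('side',(220,280)),('scene',(350,130))):
  m,im=snap(n,n+'16');cv2.imwrite('pics/'+n+'16o.png',overlay(m,im,o,(150,120),4,[]))
"
```

```text
t 25.02 pos [0.453  0.224  0.3464] xang 9.13 tilt 0.47 F [ 0.1  0.4 -0.7] g -0.001
shift [ -5.  -67.2  94.6] roll -0.001
```

View pics/scene16o.png

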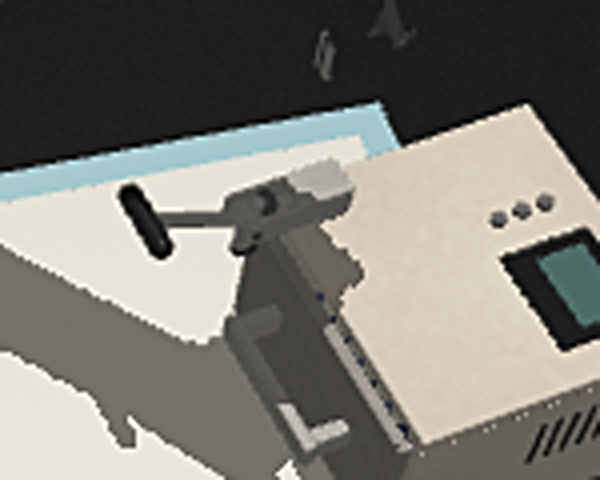

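View pics/side16o.png

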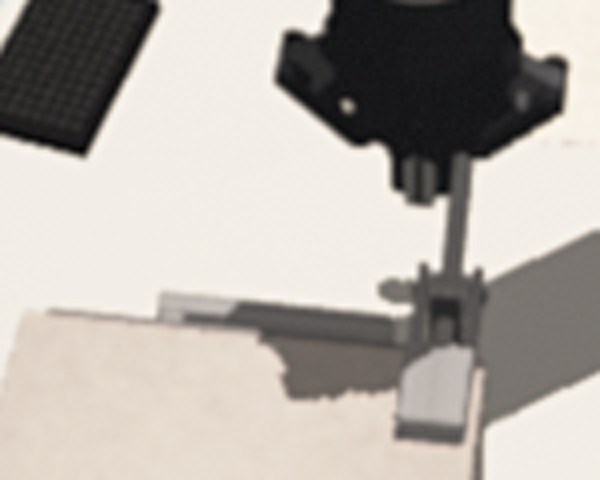

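View pics/scene16.png

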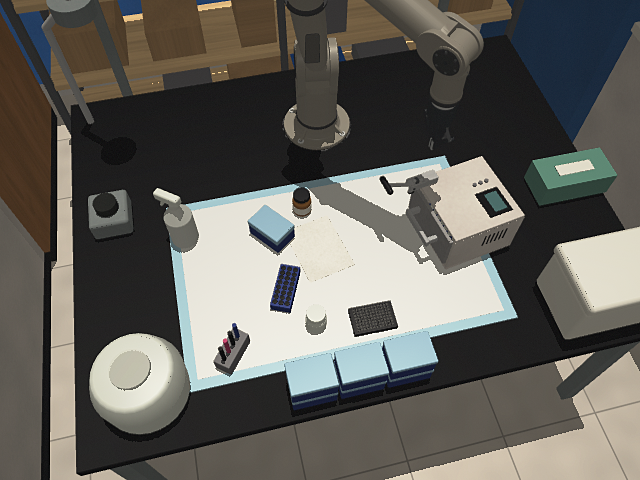

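```bash
python3 -c "
from h import *
S=camera_model('scene')
for a in (1.5,1.6,1.7,1.83):
  th=a-np.radians(40); d=.095*np.sin(th); print(a,np.round(proj(S,(.455+.16*d,.183-.987*d,.174+.095*np.cos(th))),1))
A=cv2.cvtColor(cv2.imread('pics/scene12.png'),6)[195:265,395:460].astype('f');B=cv2.cvtColor(cv2.imread('pics/scene16.png'),6)[195:265,395:460].astype('f')
print(np.abs(A-B)[40:].mean())
m,im=snap('scene','scene17')
T=fr(.564,.110,np.radians(99.2)); s=.168
P=[(T,rect(-.062+s,-.05+s,-.113,.113,.15),(0,0,255)),(T,rect(-.104+s,-.092+s,-.065,.065,.107),(0,0,255))]
cv2.imwrite('pics/s17.png',overlay(m,im,(360,150),(110,110),5,P)); print(status.get_obs()['contact_force'])
"
```

```text
1.5 [393.4 177.3]
1.6 [391.2 179.5]
1.7 [389.1 181.8]
1.83 [386.9 184.7]
17.99795
[-0.00629138  0.68154311  0.35531946]
```

View pics/s17.png

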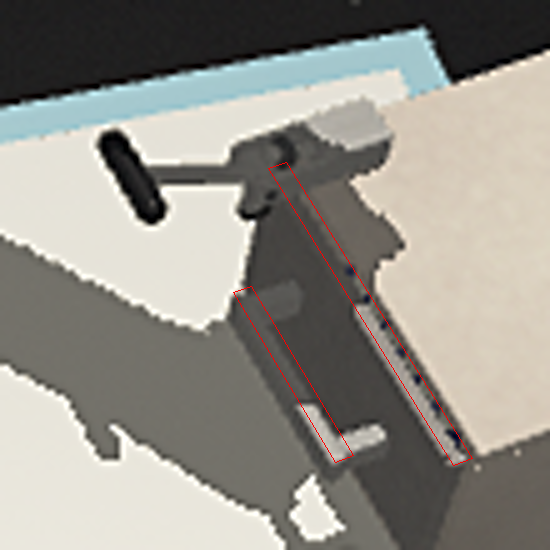

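The grip sits at (386,185.5), against 386.9,184.7 predicted for 1.83 rad. The drawer bar and panel are unchanged, and the arm is clear. Handing in.

```bash
python3 -c "
from h import *
print(bot.hand_in())"
```

```text
the job is handed in; nothing more can be done
None
```

I put the carrier in the drawer, pushed the drawer gently home onto its catch, and flipped the clamp lever over. I handed in at about 25 s of the 69 s allowed, with the gripper clear of everything. No verdict was reported.

- **Carrier:** After release, the wrist camera showed it upright and within about 2 mm of the drawer's centre. Once the drawer shut it was hidden, so I could not check it again.
- **Drawer:** I pushed at about 0.09 m/s or less. It came up against a hard stop within about 1 mm of the position I predicted for home, where pushing up to 31 N moved it no further. It did not spring back when I let go.
- **Clamp:** The lever's grip appeared within 1 px of where 1.83 rad would put it in the scene camera. The lever held there after I backed away.
- **Other things on the bench:** In the last scene picture, by eye, they were where they started.

**Less certain:**
- The scene and side cameras disagreed by up to 7 mm on positions along x. The wrist view settled most of this.
- A thin dark dotted seam still shows above the shut panel. It looked the same before and after clamping, and I took it as a normal gap rather than a drawer left ajar.

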